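# Tare the bench scale for a casting tray

## Robot

A 6-joint arm with a two-finger parallel gripper is mounted at the origin on the work surface. World frame = base frame: x ahead of the robot, y to its left, z up, the work surface at z = 0. Lengths are in m, angles in degrees, forces in N, time in s.
With the tool pointing down it reaches from about 0.325 to 0.85 m from the base axis. Payload 15.5 kg.
Tool frame: the origin (TCP) lies on the mounting face of the last link; the fingertips stand 191 mm ahead of it and the grasp point (between the pads) lies manip.tcp_to_grasp ahead of it (manip.tcp_to_grasp is the distance from the TCP to the grasp point, in m); z points along the fingers, x is the direction in which the jaws open and shut, and the axes are right-handed (so a half turn about z gives the same grasp; the last joint's range is limited). The gripper opens to 91 mm and grips with 3 to 60 N. Pads are 32 mm wide; open, the fingers measure 118 mm over their backs; the gripper's body (76 mm by 178 mm) begins 60 mm behind the grasp point.
Start: joints at [-81.274, 28.281, 77.091, -0, 74.628, -5.472], TCP at [0.153, -0.606, 0.405] pointing down, gripper open.
Joint ranges: [-166.48, 166.48], [-47.26, 123.95], [12.59, 153.08], [-70.14, 250.14], [6.76, 159.57], [-176.63, 176.63]. Speed limits (degrees/s): [108.29, 108.29, 147.25, 172.46, 172.46, 172.46].

## Interface

Orientations are given as a 3x3 rotation matrix whose columns are the frame's x, y, z axes.
In Python, from plant import manip, get_image, ticket gives the robot as it stands.
- The arm moves only by the tool carry_out, never from a script. Its argument "series" is one flat list of numbers, 7 for each row, row after row: the shift along the tool's x, y, z in m, then the turn, a rotation vector about the tool's x, y, z in rad, then the finger opening in m, from 0 to 0.0912. In form: [x, y, z, rx, ry, rz, jaw, x, y, z, rx, ry, rz, jaw, ...]. A call has 1 to 12 rows; each row shifts and turns the pose as measured when the row begins, along the tool's axes as they then stand; what a row does not reach is not made up. A row lasts 1/12 s, in which the tool goes at most 41.7 mm and 7.16 degrees, less where a joint would pass 70% of its speed; a pose out of reach is approached as far as the arm can. A call is refused whole if a number of a shift passes 0.0417 or a number of a turn 0.125, either way. A call with a gripper value outside its range is refused whole. The fingers move at their own pace and stop on an object; the grip force is fixed at half the most. Time passes only in rows, so rows that do not move let the fingers close. It gives the time, the measured TCP pose, the force and the opening at its end, in the units of the state.
- manip.observe(): the state, without advancing time (a new reading comes with each control period).
- get_image(name): name is "side" or "top"; returns a dict with "img" (384x512x3 uint8, red, green, blue), "intrinsics" (3x3 intrinsics, pixels), "R" (3x3) and "t" (3): a world point X has camera coordinates R X + t. Camera axes: x right, y down, z forward; pixel columns grow to the right and rows downward; lengths in m; the calibration is good to about 2 mm. A picture is of the moment at which its call begins. There is no depth.
- ticket.sign_off(): hands the job in, once; it reports no verdict.
The state is a dict: "clock": time; "qpos": joint angles; "qd": joint speeds; "joint_torque": joint torques, N m; "tool_pos": TCP position; "orientation": TCP orientation; "wrist_force": force on the tool from outside, world axes, zero at the start; "torque": the same for the moment, N m; "gripper_width": finger opening in m.
Only numpy, scipy, OpenCV 4.12 (cv2) and the standard library are available. Lean on these libraries where they do the work, as an engineer would, in place of code of your own. Each camera call takes 0.05 s, during which the arm holds its last target. There are 200 camera calls.

## Task

Tare the bench scale for a tray: lift the top tray off the nested pile and set it down, without dropping it, upright in the middle of the scale's platform and lengthways along it. Then let go of it and turn the round knob on the inclined dial until the long thick zero mark stands right at the tip of the pointer. Leave the other two trays nested in their place and do not disturb the things lying around.

Things in the scene. Friction and masses are not known exactly. Their poses are not given: they have to be found in the camera images.
- scale: Grey bench scale, fixed, base plate 240 (x) x 400 (y) x 30 mm; origin under its centre. Platform centre 105 mm from the origin along +y, axis of the round dial head (176 mm across, up to 175 mm high) 105 mm along -y. The dial face leans to the scale's front (-x, towards the robot): its outward normal is 0.52 rad (30 deg) from vertical.
- platform_top (a point): Centre of the top face of the steel platform, 190 (x) x 120 (y) mm, 70 mm above the bench when empty; x runs along the platform's long side, z up. The platform stands on a spring, sinks about 4 to 7 mm under a tray and stops at 12 mm; the pointer follows it.
- tray_top: Top one of three equal nested cast aluminium trays, 150 (x) x 60 (y) x 52 mm high, 0.26 to 0.47 kg; origin at the centre of its underside, z up. Lower 22 mm: a foot 134 x 45 mm; above it a rim band 30 mm high with upright sides 60 mm wide outside, walls 4 mm. Nested, the foot stands in the tray below (4 mm play), 30 mm a tray. Hold the rim band across its 60 mm.
- tray_middle: The second tray of the pile, same shape and origin; stays.
- tray_bottom: The lowest tray of the pile, same shape and origin, on the bench; stays.
- knob_grip (a point): Grasp point on the axis of the black round knurled knob (54 mm diameter, 38 mm high) fixed in the middle of the white dial disc (140 mm across): 24 mm above the disc's face, 14 mm below the knob's top. z points out of the dial along its axis (30 deg from vertical), x to the zero mark.
- dial (a joint): Turn of the knob and disc, rad, growing clockwise as seen facing the dial. At 0 the zero mark is at the dial's uppermost side (the scale's +x). Range -1 to 3; it stays where it is left (light friction, 0.06 N m).
- zero_mark (a point): Point at the outer end of the zero mark, 64 mm from the dial's axis; the zero mark is the single black mark 26 mm long and 6 mm wide, all other marks are thin (every 10 deg). Axes as knob_grip: x outwards along the mark, y across it.
- pointer (a joint): Angle of the pointer, rad, in the same sense and from the same origin as the dial's: the dial reads zero when joint dial equals joint pointer. 0 with the platform empty; moved only by the load on the platform (0.9 to 1.8 with a tray on).
- pointer_tip (a point): Inner tip of the dark steel wedge-shaped pointer that rides over the dial's rim, 64 mm from the dial's axis, about 5 mm above the disc's face.
- casting: Bystander: aluminium flanged hub 116 mm in diameter, 55 mm high, origin under its centre. Stands at one side of the scale, the pile at the other.
- grinder: Bystander: air die grinder, about 190 mm long along x, 39 mm high, lying on the bench to one side beyond the scale, origin under it.
- brush: Bystander: brush lying on the bench to one side beyond the scale, origin under it, its length along x.

How it is judged (in metres and radians):
On the way, in this order (a step that is already met when the one before it is completed fails the run):
1. the top tray stands on the platform, released (x of tray_top in the frame of platform_top between -0.03 and 0.03 m and y of tray_top in the frame of platform_top between -0.03 and 0.03 m and z of tray_top in the frame of platform_top between -0.005 and 0.005 m and angle between tray_top's own z axis and vertical below 0.08 rad and angle between the x axis of tray_top and the x axis of platform_top, either way round below 0.3 rad and contact force between each of the fingers, the arm and tray_top below 0.1 N and linear speed of tray_top below 0.02 m/s), for 0.3 s.
2. the zero mark stands at the pointer's tip with the tray on the platform (x of tray_top in the frame of platform_top between -0.03 and 0.03 m and y of tray_top in the frame of platform_top between -0.03 and 0.03 m and z of tray_top in the frame of platform_top between -0.005 and 0.005 m and angle between tray_top's own z axis and vertical below 0.08 rad and angle between the x axis of tray_top and the x axis of platform_top, either way round below 0.3 rad and y of pointer_tip in the frame of zero_mark between -0.0045 and 0.0045 m and x of pointer_tip in the frame of zero_mark above -0.02 m), for 0.2 s.
At the end, for the whole second after the job is handed in: Tray upright on the platform, released, at rest, centre within 30 mm of the platform's each way, length within 0.3 rad of its long side; pointer tip within 4.5 mm sideways of the zero mark's middle line, all at rest; the other two trays nested within 30 mm of their start (all of step 2 and contact force between the fingers and tray_top below 0.1 N and linear speed of tray_top below 0.02 m/s and velocity of joint dial between -0.05 and 0.05 rad/s and velocity of joint pointer between -0.1 and 0.1 rad/s and distance of each of tray_bottom, tray_middle from where it was at the start of the episode below 0.03 m and angle between tray_middle's own z axis and vertical below 0.08 rad); the robot touches nothing.
It fails at once if the tray is dropped: it falls freely more than 20 mm above the platform (contact force between anything else and tray_top below 0.1 N and horizontal distance between tray_top and platform_top below 0.1 m and z of tray_top in the frame of platform_top above 0.02 m).
It fails at once if a bystander is moved by more than 25 mm (distance of any of casting, grinder, brush from where it was at the start of the episode above 0.025 m).
It also fails if it takes over 53 s, if anything falls off the work surface, if the arm or the gripper's body presses on something with over 40 N, if the wrist force passes 120 N, or if a joint passes its speed limit or range.

## Working session

There is one attempt and no reset: what is moved stays moved. The work goes in short steps, Python scripts to look and compute and a tool call to move; the robot and the scene stay as the last step left them, time stands still between calls to the robot, and variables do not carry over. Pictures are saved under pics/ and viewed, about 8 in all and at most 12, crops included, and the job is handed in when it is done.

Besides the shell and the picture viewer there is one more tool, called after "Request:" as name(argument=value, ...) on one line, values as JSON. carry_out: Moves the arm, as the interface text tells. Its arguments: {"type":"object","properties":{"series":{"type":"array","items":{"type":"number"}}},"required":["series"]}

```bash
mkdir -p pics; ls; python3 - <<'E'
from plant import manip,get_image,ticket
import cv2,numpy as np
print(manip.observe(), manip.tcp_to_grasp)
for n in("side","top"):
    d=get_image(n); cv2.imwrite(f"pics/{n}0.png",d["img"][:,:,::-1]); print(n,d["intrinsics"],d["R"],d["t"],-d["R"].T@d["t"])
E
```

```text
pics
{'clock': 0.0, 'qpos': array([-8.12746359e+01,  2.83139393e+01,  7.71266250e+01, -2.11969780e-03,
        7.46282122e+01, -5.47310418e+00]), 'qd': array([0.01828511, 0.02262176, 0.05129065, 0.00178157, 0.07180144,
       0.02550545]), 'joint_torque': array([ 3.46227171e-03, -8.78816700e+01, -3.81855726e+01,  7.12262699e-02,
        5.32198045e-02, -1.52206289e-04]), 'tool_pos': array([ 0.15326181, -0.60576683,  0.40415138]), 'orientation': array([[ 2.45290867e-01, -9.69449505e-01, -2.17354443e-04],
       [-9.69448789e-01, -2.45290951e-01,  1.18107205e-03],
       [-1.19830480e-03, -7.89921867e-05, -9.99999279e-01]]), 'wrist_force': array([-0.00059534,  0.38586547,  0.20371091]), 'torque': array([0.02575588, 0.01405961, 0.01125482]), 'gripper_width': 0.09133870543678477} 0.172
side [[377.27026557   0.         253.38693079]
 [  0.         377.27026557 196.41475913]
 [  0.           0.           1.        ]] [[ 0.98785015 -0.15539553 -0.0020759 ]
 [-0.09154702 -0.57106699 -0.81578283]
 [ 0.12558353  0.80606124 -0.57835461]] [-0.57213927  0.15326397  0.9213119 ] [ 0.46351713 -0.7440177   0.6566874 ]
top [[475.72796284   0.         253.17490311]
 [  0.         475.72796284 199.05195926]
 [  0.           0.           1.        ]] [[ 8.26526233e-03 -9.99963485e-01  2.17099115e-03]
 [-9.81510162e-01 -8.52788722e-03 -1.91219970e-01]
 [ 1.91231502e-01 -5.50366659e-04 -9.81544808e-01]] [-0.01404144  0.56799646  1.5288627 ] [ 0.26524364 -0.00835568  1.60929   ]
```

View pics/top0.png

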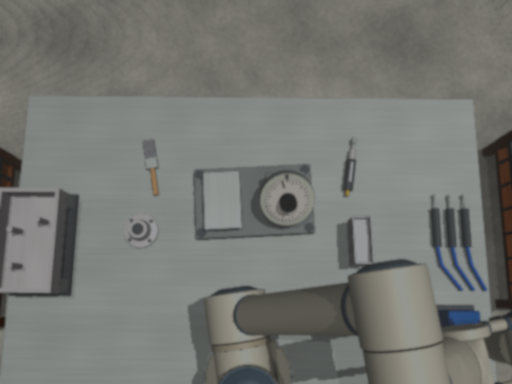

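View pics/side0.png

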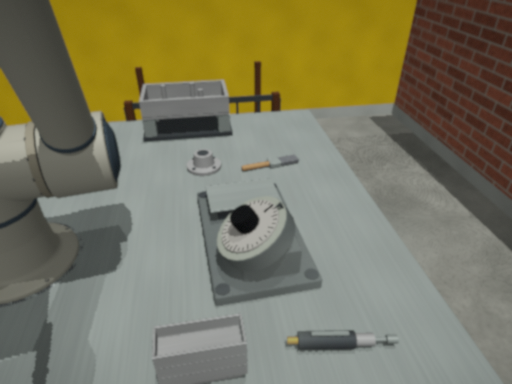

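The top view shows the pile near (360,242), the scale base spanning about (195,165)–(314,240), the platform at (221,200) and the knob at (288,202). The side view shows the pile at (200,350) and the dial at (252,228). I'll enlarge the top view to get the corners.

```bash
cat > h.py <<'E'
from plant import manip,get_image,ticket
import cv2,numpy as np
def ray(d,uv,z):
    K,R,t=d["intrinsics"],np.array(d["R"]),np.array(d["t"])
    c=-R.T@t; v=R.T@np.linalg.inv(K)@np.array([uv[0],uv[1],1.]); return c+v*(z-c[2])/v[2]
def proj(d,X):
    p=np.array(d["R"])@np.array(X)+d["t"]; p=d["intrinsics"]@p; return p[:2]/p[2]
def crop(d,name,x0,y0,w,h,s):
    im=d["img"][y0:y0+h,x0:x0+w,::-1]; cv2.imwrite("pics/"+name,cv2.resize(im,None,fx=s,fy=s,interpolation=cv2.INTER_CUBIC))
E
python3 - <<'E'
from h import *
d=get_image("top"); crop(d,"c1.png",185,150,195,125,4)
E
```

```text
(no output)
```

View pics/c1.png

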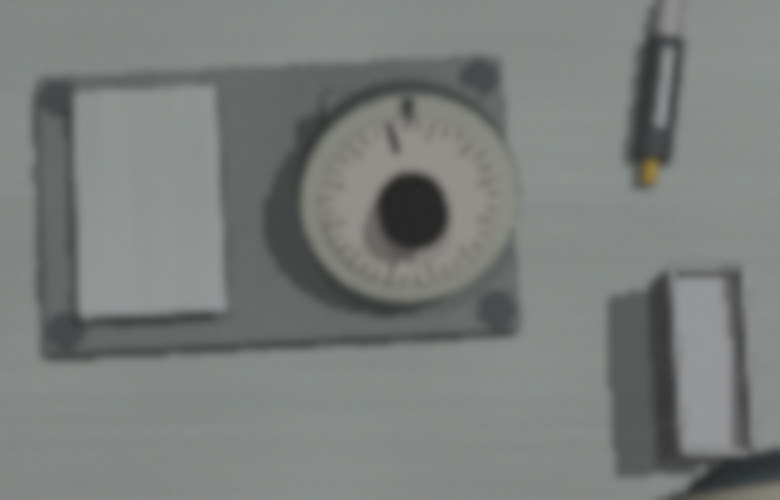

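The crop shows the platform corners at about (73,87), (214,85), (227,311), (79,318). Base corners are (36,80), (499,58), (519,332), (42,358). The pile rim corners are about (668,270), (740,266), (750,455), (678,460), and the knob top is at (413,210). The zero mark is at (393,138) and the pointer at (407,107).

```bash
python3 - <<'E'
from h import *
np.set_printoptions(precision=4,suppress=True)
d=get_image("top");s=get_image("side")
f=lambda u,v:(185+(u+.5)/4-.5,150+(v+.5)/4-.5)
for n,z,P in(("base",.03,[(36,80),(499,58),(519,332),(42,358)]),("plat",.07,[(73,87),(214,85),(227,311),(79,318)]),("rim",.112,[(668,270),(740,266),(750,455),(678,460)]),("floor",.09,[(680,278),(732,276)])):
    Q=np.array([ray(d,f(*p),z)for p in P])[:,:2]
    print(n,Q.tolist() and Q,"mean",Q.mean(0),"sides",np.linalg.norm(np.roll(Q,-1,0)-Q,axis=1))
    e=np.roll(Q,-1,0)-Q; print(np.degrees(np.arctan2(e[:,1],e[:,0])))
# knob top: height axis origin? disc centre height unknown -> try
for z in(.15,.16,.17,.18,.19): print(z,ray(d,f(413,210),z))
crop(s,"s1.png",150,170,180,214,2.8)
E
```

```text
base [[ 0.6738  0.1954]
 [ 0.6967 -0.2011]
 [ 0.4606 -0.2144]
 [ 0.4354  0.1827]] mean [ 0.5666 -0.0093] sides [0.3972 0.2365 0.398  0.2387]
[ -86.6849 -176.7757   93.6191    3.0418]
plat [[0.6577 0.1592]
 [0.6604 0.0418]
 [0.4708 0.0285]
 [0.464  0.1488]] mean [0.5632 0.0946] sides [0.1175 0.1901 0.1206 0.1939]
[ -88.6567 -175.9868   93.2181    3.0738]
rim [[ 0.501  -0.3232]
 [ 0.5048 -0.3806]
 [ 0.3553 -0.3827]
 [ 0.351  -0.3263]] mean [ 0.428  -0.3532] sides [0.0576 0.1494 0.0566 0.1501]
[ -86.3    -179.2117   94.4091    1.1884]
floor [[ 0.4981 -0.3373]
 [ 0.5001 -0.3793]] mean [ 0.4991 -0.3583] sides [0.0421 0.0421]
[-87.2865  92.7135]
0.15 [ 0.5407 -0.1176  0.15  ]
0.16 [ 0.5388 -0.1168  0.16  ]
0.17 [ 0.5369 -0.1161  0.17  ]
0.18 [ 0.5351 -0.1153  0.18  ]
0.19 [ 0.5332 -0.1146  0.19  ]
```

View pics/s1.png

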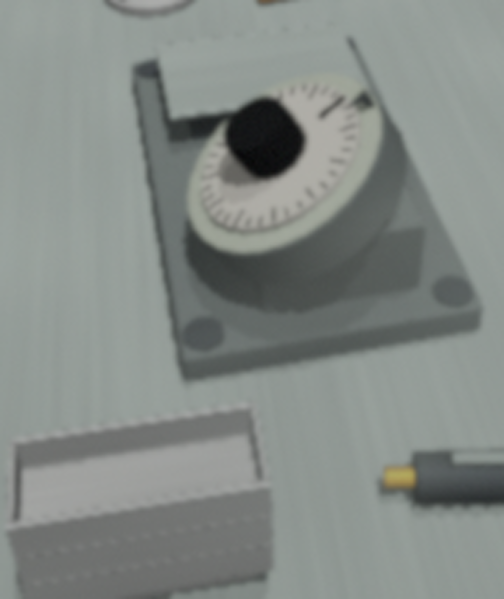

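The side crop shows the pile's top rim corners at (10,530), (270,487), (250,408) and (15,440). The dial's outer rim spans columns 187–382 and rows 75–254. The knob top is near (265,122). I'll fit the dial circle and the pile using both views.

```bash
python3 - <<'E'
from h import *
from scipy.optimize import least_squares
np.set_printoptions(precision=4,suppress=True)
d=get_image("top");s=get_image("side")
fs=lambda u,v:(150+(u+.5)/2.8-.5,170+(v+.5)/2.8-.5)
ft=lambda u,v:(185+(u+.5)/4-.5,150+(v+.5)/4-.5)
Q=np.array([ray(s,fs(*p),.112) for p in[(10,530),(270,487),(250,408),(15,440)]]); print("rim side",Q[:,:2],Q.mean(0),np.linalg.norm(np.roll(Q,-1,0)-Q,axis=1))
for n,uv in(("plat s",(fs(158,48),fs(354,37))),):
    print(n,[ray(s,p,.07) for p in uv])
y=np.radians(3.2); X=np.array([np.cos(y),np.sin(y),0]);Y=np.array([-np.sin(y),np.cos(y),0]);Z=np.array([0,0,1.])
ex=X*np.cos(np.pi/6)+Z*.5; n=-.5*X+np.cos(np.pi/6)*Z
a=np.linspace(0,2*np.pi,200)
obs=np.r_[ft(300,90),ft(517,307),fs(187,75),fs(382,254)]
def box(p,r):
    o=[]
    for c in(d,s):
        P=np.array([proj(c,p+r*(np.cos(t)*ex+np.sin(t)*Y)) for t in a]); o+=[*P.min(0),*P.max(0)]
    return np.array(o)
r=least_squares(lambda q:box(q[:3],q[3])-obs,[.56,-.114,.13,.088]); print(r.x,r.fun)
c=r.x[:3]; b=np.array([.5666,-.0093,0]); print("scale frame",(c-b)@X,(c-b)@Y,c[2])
for h in(0,.024,.038):print(h,c+h*n, proj(d,c+h*n)*4-np.array([185,150])*4, (proj(s,c+h*n)-[150,170])*2.8)
print("knob in top/side from axis: mark tip",)
# zero-mark angle from images
for name,uv,cam,off in(("mark",ft(389,125),d,0),("mark s",fs(340,97),s,0),("ptr",ft(407,118),d,.005),("ptr s",fs(360,106),s,.005)):
    K,R,t=cam["intrinsics"],np.array(cam["R"]),np.array(cam["t"]);o=-R.T@t;v=R.T@np.linalg.inv(K)@[*uv,1.]
    P=o+v*((c+off*n-o)@n)/(v@n)-c; print(name,P@ex,P@Y,np.degrees(np.arctan2(-P@Y,P@ex)))
E
```

```text
rim side [[ 0.3603 -0.3916]
 [ 0.5065 -0.3879]
 [ 0.5019 -0.3321]
 [ 0.3599 -0.3328]] [ 0.4322 -0.3611  0.112 ] [0.1463 0.056  0.1421 0.0588]
plat s [array([0.4678, 0.1403, 0.07  ]), array([0.6647, 0.1289, 0.07  ])]
[ 0.5536 -0.1158  0.1259  0.0875] [-0.4294  0.8638  0.3187 -1.283  -0.2137 -0.4425 -0.0408  0.4561]
scale frame -0.018892615646571628 -0.10556971045639588 0.12591353269838654
0 [ 0.5536 -0.1158  0.1259] [406.884  198.1131] [279.8656 158.4606]
0.024 [ 0.5416 -0.1164  0.1467] [409.717  208.1022] [264.3548 139.7593]
0.038 [ 0.5347 -0.1168  0.1588] [411.4098 214.071 ] [255.0558 128.5474]
knob in top/side from axis: mark tip
mark 0.0625846987024837 0.014138120569063276 -12.729662026446558
mark s 0.06258603729192477 0.028637383642004605 -24.58732829552074
ptr 0.06913494850854521 0.0003553414035102077 -0.29448757632170475
ptr s 0.07509463719108916 0.00031719171662143573 -0.24200980601193792
```

Request:
carry_out(series=[0, 0, 0, 0, 0, 0.111, 0.0912, 0, 0, 0, 0, 0, 0.111, 0.0912, -0.0242, -0.0283, 0.004, 0, 0, 0, 0.0912, -0.0242, -0.0283, 0.004, 0, 0, 0, 0.0912, -0.0242, -0.0283, 0.004, 0, 0, 0, 0.0912, -0.0242, -0.0283, 0.004, 0, 0, 0, 0.0912, -0.0242, -0.0283, 0.004, 0, 0, 0, 0.0912, -0.0242, -0.0283, 0.004, 0, 0, 0, 0.0912, -0.0242, -0.0283, 0.004, 0, 0, 0, 0.0912, -0.0242, -0.0283, 0.004, 0, 0, 0, 0.0912, -0.0242, -0.0283, 0.004, 0, 0, 0, 0.0912, -0.0242, -0.0283, 0.004, 0, 0, 0, 0.0912])

```text
clock: 1.35
tool_pos: [0.4387, -0.3546, 0.363]
orientation: [[0.004, -1.0, 0.001], [-1.0, -0.004, -0.005], [0.005, -0.001, -1.0]]
wrist_force: [0.3, -0.4, 0.5]
gripper_width: 0.0912
```

Request:
carry_out(series=[0.002, 0.009, 0, 0, 0, -0.015, 0.0912, 0, 0, 0.02, 0, 0, 0, 0.0912, 0, 0, 0.02, 0, 0, 0, 0.0912, 0, 0, 0.015, 0, 0, 0, 0.0912, 0, 0, 0.01, 0, 0, 0, 0.0912, 0, 0, 0, 0, 0, 0, 0.0912])

```text
clock: 1.85
tool_pos: [0.4369, -0.3495, 0.2958]
orientation: [[0.031, -1.0, 0.004], [-0.999, -0.031, -0.006], [0.006, -0.004, -1.0]]
wrist_force: [-0.3, 0.7, -1.1]
gripper_width: 0.0913
```

```bash
python3 - <<'E'
from h import *
s=get_image("side"); d=get_image("top")
a=cv2.resize(s["img"][170:384,110:330,::-1],None,fx=2.5,fy=2.5,interpolation=cv2.INTER_CUBIC)
cv2.imwrite("pics/g1.png",a)
print(manip.observe()["tool_pos"],manip.observe()["wrist_force"])
E
```

```text
[ 0.43713979 -0.350002    0.29751915] [-0.38728059 -0.04288617  0.39280639]
```

View pics/g1.png

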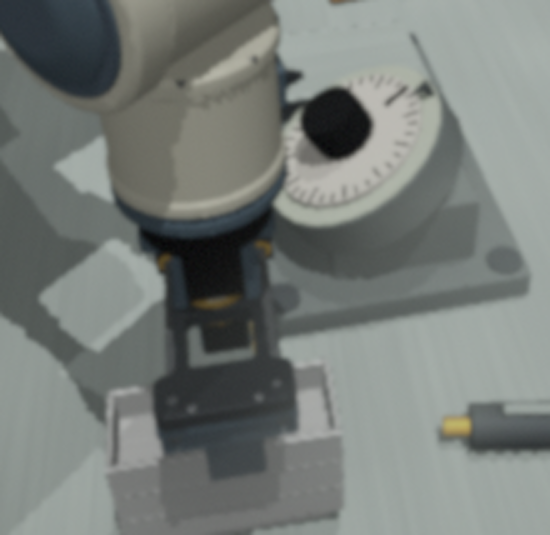

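The front pad hangs clear in front of the tray at about (232,430), within 5 mm of the tray's middle. It can go down the last 20 mm and close.

Request:
carry_out(series=[0.007, 0.005, 0.01, 0.003, 0.005, 0, 0.0912, 0, 0, 0.01, 0, 0, 0, 0.0912, 0, 0, 0, 0, 0, 0, 0.0912])

```text
clock: 2.2
tool_pos: [0.4331, -0.3582, 0.2796]
orientation: [[0.031, -0.999, 0.012], [-0.999, -0.031, -0.016], [0.016, -0.011, -1.0]]
wrist_force: [-0.4, 0.5, -0.2]
gripper_width: 0.0912
```

Request:
carry_out(series=[0, 0, 0, -0.011, -0.015, 0, 0.0912, 0, 0, 0, 0, 0, 0, 0.0912])

```text
clock: 2.37
tool_pos: [0.4333, -0.3582, 0.2804]
orientation: [[0.03, -1.0, -0.001], [-1.0, -0.03, 0.0], [-0.0, 0.001, -1.0]]
wrist_force: [-0.1, -0.2, 0.8]
gripper_width: 0.0912
```

Request:
carry_out(series=[0, 0, 0.003, 0, 0, 0, 0.0912, 0, 0, 0, 0, 0, 0, 0.058, 0, 0, 0, 0, 0, 0, 0.05, 0, 0, 0, 0, 0, 0, 0.05, 0, 0, 0, 0, 0, 0, 0.05, 0, 0, 0, 0, 0, 0, 0.05])

```text
clock: 2.87
tool_pos: [0.4341, -0.358, 0.2787]
orientation: [[0.031, -1.0, 0.001], [-1.0, -0.031, -0.001], [0.001, -0.001, -1.0]]
wrist_force: [0.4, -0.0, 1.7]
gripper_width: 0.0609
```

Request:
carry_out(series=[0, 0, 0, 0, 0, 0, 0.05, 0, 0, -0.008, 0, 0, 0, 0.05, 0, 0, -0.01, 0, 0, 0, 0.05, 0, 0, -0.015, 0, 0, 0, 0.05, 0, 0, -0.015, 0, 0, 0, 0.05, 0, 0, -0.015, 0, 0, 0, 0.05, 0, 0, -0.015, 0, 0, 0, 0.05, 0, 0, 0, 0, 0, 0, 0.05, 0, 0, 0, 0, 0, 0, 0.05])

```text
clock: 3.62
tool_pos: [0.4333, -0.3571, 0.3639]
orientation: [[0.031, -1.0, -0.001], [-1.0, -0.031, 0.001], [-0.001, 0.001, -1.0]]
wrist_force: [-0.6, -0.0, -3.8]
gripper_width: 0.0602
```

```bash
python3 - <<'E'
from h import *
s=get_image("side")
a=cv2.resize(s["img"][170:384,110:330,::-1],None,fx=2.5,fy=2.5,interpolation=cv2.INTER_CUBIC)
cv2.imwrite("pics/g2.png",a)
o=manip.observe();print(o["tool_pos"],o["wrist_force"],o["torque"],o["gripper_width"])
E
```

```text
[ 0.43334034 -0.35716108  0.36386631] [ 0.08569049  0.59572102 -2.94221807] [-0.00253534 -0.04525082 -0.03430576] 0.059711207745144546
```

View pics/g2.png

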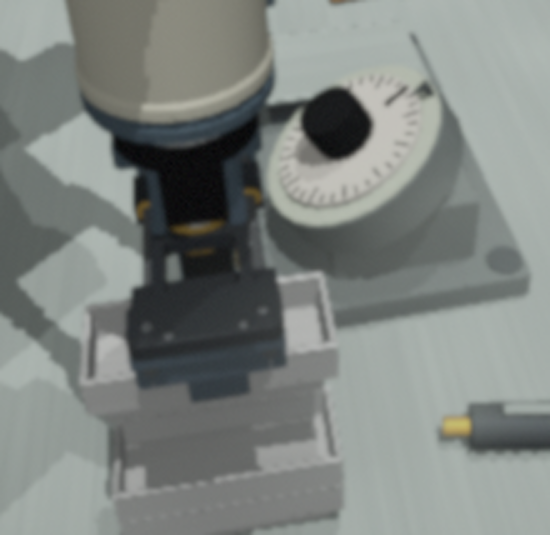

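The lift worked: the top tray is level in the gripper, weighs about 3.5 N (0.35 kg), and the other two are still nested. Next I'll carry it high over the dial.

Request:
carry_out(series=[0, 0, -0.02, 0, 0, 0, 0.05, 0, 0, -0.032, 0, 0, 0, 0.05, 0, 0, -0.032, 0, 0, 0, 0.05, -0.015, -0.005, -0.01, 0, 0, 0, 0.05, -0.025, -0.008, 0, 0, 0, 0, 0.05, -0.032, -0.0102, 0, 0, 0, -0.005, 0.05, -0.032, -0.0102, 0, 0, 0, -0.005, 0.05, -0.032, -0.0102, 0, 0, 0, -0.005, 0.05, -0.032, -0.0102, 0, 0, 0, -0.005, 0.05, -0.032, -0.0102, 0, 0, 0, -0.005, 0.05, -0.032, -0.0102, 0, 0, 0, 0, 0.05, -0.025, -0.008, 0, 0, 0, 0, 0.05])

```text
clock: 4.67
tool_pos: [0.5048, -0.0907, 0.4526]
orientation: [[0.048, -0.999, -0.013], [-0.999, -0.048, 0.009], [-0.009, 0.013, -1.0]]
wrist_force: [-0.0, -0.9, -3.8]
gripper_width: 0.06
```

Request:
carry_out(series=[-0.026, -0.0094, 0, 0, 0, 0, 0.05, -0.028, -0.0094, 0, 0, 0, 0, 0.05, -0.028, -0.0094, 0, 0, 0, 0, 0.05, -0.028, -0.0094, 0, 0, 0, 0, 0.05, -0.026, -0.0094, 0, 0, 0, 0, 0.05, -0.02, -0.0094, 0, 0, 0, 0, 0.05, -0.015, -0.0094, 0, 0, 0, 0, 0.05, 0, 0, 0, 0, 0, 0, 0.05])

```text
clock: 5.33
tool_pos: [0.5628, 0.0981, 0.4448]
orientation: [[0.052, -0.998, -0.026], [-0.999, -0.053, 0.011], [-0.012, 0.025, -1.0]]
wrist_force: [-1.9, -0.2, -3.4]
gripper_width: 0.0598
```

Request:
carry_out(series=[0, 0, 0, 0.024, 0.011, 0, 0.05, 0, 0, 0.02, 0, 0, 0, 0.05, 0, 0, 0.03, 0, 0, 0, 0.05, 0, 0, 0.03, 0, 0, 0, 0.05, 0, 0, 0.02, 0, 0, 0, 0.05, 0, 0, 0.01, 0, 0, 0, 0.05, 0, 0, 0, 0, 0, 0, 0.05])

```text
clock: 5.92
tool_pos: [0.5608, 0.0976, 0.3254]
orientation: [[0.055, -0.998, -0.006], [-0.998, -0.055, -0.001], [0.0, 0.006, -1.0]]
wrist_force: [-0.9, 0.5, -3.8]
gripper_width: 0.0599
```

Request:
carry_out(series=[0.001, 0, 0.012, 0.006, 0, 0, 0.05, 0, 0, 0.012, 0, 0, 0, 0.05, 0, 0, 0.005, 0, 0, 0, 0.05, 0, 0, 0.003, 0, 0, 0, 0.05, 0, 0, 0, 0, 0, 0, 0.05])

```text
clock: 6.33
tool_pos: [0.5603, 0.0951, 0.2921]
orientation: [[0.054, -0.999, -0.003], [-0.999, -0.054, -0.001], [0.001, 0.003, -1.0]]
wrist_force: [-0.8, 0.7, -4.4]
gripper_width: 0.06
```

Request:
carry_out(series=[0, 0, 0.003, 0, 0, 0, 0.05, 0, 0, 0.002, 0, 0, 0, 0.05, 0, 0, 0, 0, 0, 0, 0.05, 0, 0, 0, 0, 0, 0, 0.05])

```text
clock: 6.67
tool_pos: [0.5609, 0.0949, 0.2887]
orientation: [[0.054, -0.999, -0.0], [-0.999, -0.054, -0.001], [0.001, 0.0, -1.0]]
wrist_force: [-0.2, -0.4, -3.7]
gripper_width: 0.0598
```

Request:
carry_out(series=[0, 0, 0.003, 0, 0, 0, 0.05, 0, 0, 0.002, 0, 0, 0, 0.05, 0, 0, 0, 0, 0, 0, 0.05, 0, 0, 0, 0, 0, 0, 0.05])

```text
clock: 7.0
tool_pos: [0.5611, 0.095, 0.2842]
orientation: [[0.054, -0.999, 0.001], [-0.999, -0.054, -0.001], [0.001, -0.001, -1.0]]
wrist_force: [-0.9, -0.6, -0.2]
gripper_width: 0.0595
```

Request:
carry_out(series=[0, 0, 0.003, 0, 0, 0, 0.05, 0, 0, 0.001, 0, 0, 0, 0.05, 0, 0, 0, 0, 0, 0, 0.05, 0, 0, 0, 0, 0, 0, 0.05])

```text
clock: 7.33
tool_pos: [0.5611, 0.095, 0.2803]
orientation: [[0.054, -0.999, 0.002], [-0.999, -0.054, -0.001], [0.001, -0.002, -1.0]]
wrist_force: [-2.1, 0.1, 3.0]
gripper_width: 0.0597
```

The wrist force crossed zero at 0.284 m, so the platform is carrying the tray. I'll go back up 3 mm, let go and retreat.

Request:
carry_out(series=[0, 0, -0.003, 0, 0, 0, 0.05, 0, 0, 0, 0, 0, 0, 0.05, 0, 0, 0, 0, 0, 0, 0.068, 0, 0, 0, 0, 0, 0, 0.08, 0, 0, 0, 0, 0, 0, 0.088, 0, 0, 0, 0, 0, 0, 0.088, 0, 0, -0.02, 0, 0, 0, 0.088, 0, 0, -0.03, 0, 0, 0, 0.088, 0, 0, -0.04, 0, 0, 0, 0.088, 0, 0, -0.04, 0, 0, 0, 0.088, 0, 0, -0.04, 0, 0, 0, 0.088, 0, 0, 0, 0, 0, 0, 0.0912])

```text
clock: 8.33
tool_pos: [0.5606, 0.0951, 0.4589]
orientation: [[0.054, -0.999, -0.003], [-0.999, -0.054, -0.001], [0.001, 0.003, -1.0]]
wrist_force: [0.7, 0.6, 1.1]
gripper_width: 0.0907
```

```bash
python3 - <<'E'
from h import *
s=get_image("side"); d=get_image("top")
a=cv2.resize(s["img"][160:290,190:330,::-1],None,fx=4,fy=4,interpolation=cv2.INTER_CUBIC)
cv2.imwrite("pics/p1.png",a)
print(manip.observe()["tool_pos"],manip.observe()["qpos"])
E
```

```text
[0.55969009 0.09500472 0.45320109] [ 3.62146413e+00  2.12366972e+01  8.11835840e+01 -4.97226998e-02
  7.81623892e+01  9.05230129e+01]
```

View pics/p1.png

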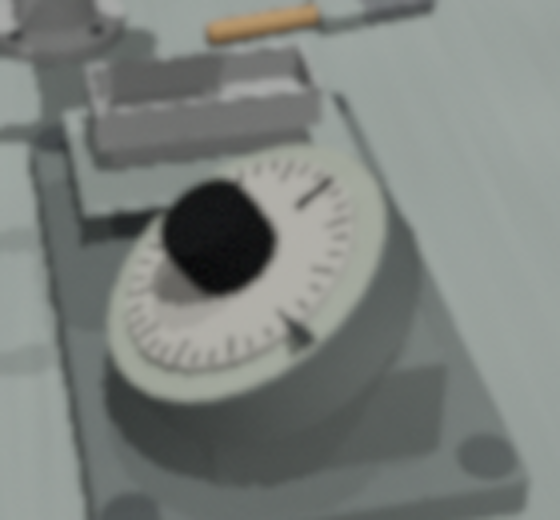

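The tray stands upright and centred on the platform. The pointer tip is at (285,318). The zero mark's outer end is at (330,178) and its inner end at (299,208). I'll fit the dial frame to the mark and pointer points from both views.

```bash
cat >> h.py <<'E'
y=np.radians(3.2); X=np.array([np.cos(y),np.sin(y),0]);Y=np.array([-np.sin(y),np.cos(y),0]);Z=np.array([0,0,1.])
ex=X*np.cos(np.pi/6)+Z*.5; n=-.5*X+np.cos(np.pi/6)*Z
pt=lambda c,r,th,h:c+r*(np.cos(th)*ex-np.sin(th)*Y)+h*n
def onface(cam,uv,c,h):
    R,t=np.array(cam["R"]),np.array(cam["t"]);o=-R.T@t;v=R.T@np.linalg.inv(cam["intrinsics"])@[*uv,1.]
    P=o+v*((c+h*n-o)@n)/(v@n)-c; return np.hypot(P@ex,P@Y),np.degrees(np.arctan2(-P@Y,P@ex))
E
python3 - <<'E'
from h import *
from scipy.optimize import least_squares
np.set_printoptions(precision=4,suppress=True)
d=get_image("top");s=get_image("side")
fs=lambda u,v:(150+(u+.5)/2.8-.5,170+(v+.5)/2.8-.5)
ft=lambda u,v:(185+(u+.5)/4-.5,150+(v+.5)/4-.5)
f2=lambda u,v:(190+(u+.5)/4-.5,160+(v+.5)/4-.5)
def res(q):
    c=q[:3]; o=[]
    for cam,uv,r,th,h in((d,ft(389,124),.064,q[3],0),(d,ft(397,152),.038,q[3],0),(s,f2(330,178),.064,q[3],0),(s,f2(299,208),.038,q[3],0),
      (d,ft(407,119),.064,0,.005),(s,fs(352,106),.064,0,.005),(s,f2(285,316),.064,q[4],.005)):
        o+=list(proj(cam,pt(c,r,th,h))-uv)
    return np.array(o)
r=least_squares(res,[.5536,-.1158,.1259,-.3,1.2],loss="soft_l1"); print(r.x[:3],np.degrees(r.x[3:])); print(res(r.x).reshape(-1,2))
cov=np.linalg.inv(r.jac.T@r.jac); print(np.sqrt(np.diag(cov))*.4)
c=r.x[:3]
print("knob grip",pt(c,0,0,.024),"n",n,"top centre proj",4*(proj(d,pt(c,0,0,.038))-[185,150]),4*(proj(s,pt(c,0,0,.038))-[190,160]))
E
```

```text
[ 0.5554 -0.1174  0.1354] [-16.7217  79.4936]
[[-0.6628 -0.5287]
 [-0.1128 -0.026 ]
 [ 0.6778  0.1049]
 [-0.4594  0.4524]
 [ 0.8715  0.0767]
 [-0.4213 -0.4226]
 [-0.0226 -0.0294]]
[0.0005 0.0011 0.0009 0.0218 0.0146]
knob grip [ 0.5434 -0.118   0.1561] n [-0.4992 -0.0279  0.866 ] top centre proj [414.3805 209.6161] [207.6896 211.1094]
```

The fit agrees with the knob seen in both views. The mark stands at −17° and the pointer at about +79°, so the knob needs about +96° in total. I'll move to a pre-grasp pose along the dial axis.

Request:
carry_out(series=[0.0266, 0.0177, 0, 0, 0, 0, 0.0912, 0.0266, 0.0177, 0, 0, 0, 0, 0.0912, 0.0266, 0.0177, 0, 0, 0, 0, 0.0912, 0.0266, 0.0177, 0, 0, 0, 0, 0.0912, 0.0266, 0.0177, 0, 0, 0, 0, 0.0912, 0.0266, 0.0177, 0, 0, 0, 0, 0.0912, 0.0266, 0.0177, 0, 0, 0, 0, 0.0912, 0.0266, 0.0177, 0, 0, 0, 0, 0.0912, 0, 0, 0, 0.105, 0, 0, 0.075, 0, 0, 0, 0.105, 0, 0, 0.075, 0, 0, 0, 0.105, 0, 0, 0.075, 0, 0, 0, 0.105, 0, 0, 0.075])

```text
clock: 9.53
tool_pos: [0.4208, -0.1336, 0.4345]
orientation: [[0.054, -0.926, 0.373], [-0.999, -0.047, 0.027], [-0.008, -0.374, -0.927]]
wrist_force: [1.4, 1.3, -0.1]
gripper_width: 0.0751
```

Request:
carry_out(series=[0, 0, 0, 0.1, 0, 0, 0.075, 0, 0, 0, 0, 0, -0.12, 0.075, 0, 0, 0, 0, 0, -0.12, 0.075, 0, 0, 0, 0, 0, -0.12, 0.075, 0, 0, 0, 0, 0, -0.12, 0.075, 0, 0, 0, 0, 0, -0.12, 0.075, 0, 0, 0, 0, 0, -0.12, 0.075, 0, 0, 0, 0, 0, -0.12, 0.075, 0, 0, 0, 0, 0, 0, 0.075])

```text
clock: 10.28
tool_pos: [0.4154, -0.133, 0.4212]
orientation: [[0.714, -0.533, 0.454], [-0.613, -0.789, 0.038], [0.338, -0.306, -0.89]]
wrist_force: [-0.1, 0.3, -0.5]
gripper_width: 0.0751
```

```bash
cat >> h.py <<'E'
from scipy.spatial.transform import Rotation as Ro
C=np.array([.5554,-.1174,.1354])
def err(back):
    o=manip.observe(); R=np.array(o["orientation"]); p=np.array(o["tool_pos"])
    T=pt(C,0,0,.024+.172+back); a=np.cross(R[:,2],-n)
    print("t",o["clock"],"pos",p,"shift tool",R.T@(T-p),"turn tool",R.T@a,"qpos",o["qpos"],"w",o["gripper_width"],"F",o["wrist_force"])
    g=p+.172*R[:,2]-C; print("x_t dial angle",np.degrees(np.arctan2(-R[:,0]@Y,R[:,0]@ex)),"grasp rel (ex,Y,n)",g@ex,g@Y,g@n)
E
python3 -c "
from h import *
np.set_printoptions(precision=4,suppress=True)
err(.06)"
```

```text
t 10.2833 pos [ 0.4154 -0.133   0.4212] shift tool [-0.0181  0.0064  0.063 ] turn tool [0.0235 0.0467 0.    ] qpos [-31.4363   7.562  110.0998  23.5496  42.3768  -8.8364] w 0.07507215689597412 F [-0.0595  0.2528 -0.4868]
x_t dial angle 40.75655474493193 grasp rel (ex,Y,n) 0.012354928990899544 -0.005531231058890196 0.14612002869135293
```

Request:
carry_out(series=[0, 0, 0, 0.023, 0.046, 0, 0.075, -0.009, 0.003, 0.02, 0, 0, 0, 0.075, -0.009, 0.003, 0.02, 0, 0, 0, 0.075, 0, 0, 0.02, 0, 0, 0, 0.075, 0, 0, 0, 0, 0, 0, 0.075])

```text
clock: 10.7
tool_pos: [0.4284, -0.1245, 0.355]
orientation: [[0.68, -0.541, 0.495], [-0.634, -0.773, 0.027], [0.368, -0.332, -0.869]]
wrist_force: [-0.6, 0.4, 0.3]
gripper_width: 0.0751
```

```bash
python3 -c "
from h import *
np.set_printoptions(precision=4,suppress=True)
err(.0)"
```

```text
t 10.7 pos [ 0.4284 -0.1245  0.355 ] shift tool [ 0.0005 -0.0005  0.0578] turn tool [ 0.0041  0.0035 -0.    ] qpos [-29.5361  14.5437 115.787   34.2696  28.338  -17.9592] w 0.07506366118960496 F [-0.6382  0.3963  0.3407]
x_t dial angle 42.16886353636884 grasp rel (ex,Y,n) -0.0012641721310160947 -0.00013323555649544404 0.08178791576372961
```

Request:
carry_out(series=[0, 0, 0.015, 0.004, 0.003, 0, 0.075, 0, 0, 0.015, 0, 0, 0, 0.075, 0, 0, 0.012, 0, 0, 0, 0.075, 0, 0, 0.008, 0, 0, 0, 0.075, 0, 0, 0, 0, 0, 0, 0.075])

```text
clock: 11.12
tool_pos: [0.4524, -0.1225, 0.309]
orientation: [[0.672, -0.553, 0.493], [-0.649, -0.76, 0.032], [0.357, -0.342, -0.869]]
wrist_force: [-0.1, 1.3, 0.1]
gripper_width: 0.075
```

```bash
python3 -c "
from h import *
np.set_printoptions(precision=4,suppress=True)
err(.0)"
```

```text
t 11.1167 pos [ 0.4524 -0.1225  0.309 ] shift tool [ 0.0023 -0.0012  0.0059] turn tool [0.0014 0.0078 0.    ] qpos [-27.6134  21.2692 116.2218  42.9354  22.1547 -24.9088] w 0.07501452169708142 F [-0.1035  1.3463  0.0808]
x_t dial angle 43.28046047321652 grasp rel (ex,Y,n) -0.0036065470534161585 0.0014167963059345029 0.029897688740278584
```

Request:
carry_out(series=[0.002, -0.001, 0.004, 0.001, 0.007, 0, 0.075, 0, 0, 0, 0, 0, 0, 0.075, 0, 0, 0, 0, 0, 0, 0.06, 0, 0, 0, 0, 0, 0, 0.045, 0, 0, 0, 0, 0, 0, 0.045, 0, 0, 0, 0, 0, 0, 0.045])

```text
clock: 11.62
tool_pos: [0.4545, -0.122, 0.3076]
orientation: [[0.667, -0.556, 0.496], [-0.654, -0.756, 0.032], [0.358, -0.346, -0.867]]
wrist_force: [7.3, 5.5, -19.1]
gripper_width: 0.0537
```

```bash
python3 -c "
from h import *
np.set_printoptions(precision=4,suppress=True)
err(.0)"
```

```text
t 11.6167 pos [ 0.4545 -0.122   0.3076] shift tool [ 0.0017 -0.0001  0.0036] turn tool [-0.0008  0.0047 -0.    ] qpos [-27.4318  21.5464 116.1609  43.7162  21.8105 -25.1757] w 0.05366934241252745 F [  7.3158   5.53   -19.085 ]
x_t dial angle 43.63543322563565 grasp rel (ex,Y,n) -0.0018381354077260208 0.001745157138171982 0.027615428651560615
```

Request:
carry_out(series=[0, 0, 0.001, 0, 0, 0, 0.045, 0, 0, 0, 0, 0, 0.06, 0.045, 0, 0, 0, 0, 0, 0.06, 0.045, 0, 0, 0, 0, 0, 0.06, 0.045, 0, 0, 0, 0, 0, 0, 0.045])

```text
clock: 12.03
tool_pos: [0.4548, -0.1222, 0.3076]
orientation: [[0.55, -0.671, 0.498], [-0.784, -0.62, 0.03], [0.288, -0.407, -0.867]]
wrist_force: [4.0, 0.6, -7.1]
gripper_width: 0.0537
```

```bash
python3 -c "
from h import *
np.set_printoptions(precision=4,suppress=True)
err(.0)"
```

```text
t 12.0333 pos [ 0.4548 -0.1222  0.3076] shift tool [ 0.0013 -0.0004  0.0035] turn tool [-0.      0.0029 -0.    ] qpos [-27.4272  21.5622 116.1488  43.8142  21.7037 -14.4478] w 0.05365443336376459 F [ 4.0497  0.6305 -7.1103]
x_t dial angle 54.451367693925505 grasp rel (ex,Y,n) -0.0013638151715180055 0.001227111755848048 0.027489403432942983
```

Request:
carry_out(series=[0, 0, 0, 0, 0, 0.1, 0.045, 0, 0, 0, 0, 0, 0.1, 0.045, 0, 0, 0, 0, 0, 0.1, 0.045, 0, 0, 0, 0, 0, 0.1, 0.045, 0, 0, 0, 0, 0, 0.1, 0.045, 0, 0, 0, 0, 0, 0.1, 0.045, 0, 0, 0, 0, 0, 0.1, 0.045, 0, 0, 0, 0, 0, 0.1, 0.045, 0, 0, 0, 0, 0, 0.1, 0.045, 0, 0, 0, 0, 0, 0.1, 0.045, 0, 0, 0, 0, 0, 0.1, 0.045, 0, 0, 0, 0, 0, 0, 0.045])

```text
clock: 13.03
tool_pos: [0.4551, -0.1254, 0.3077]
orientation: [[-0.396, -0.771, 0.498], [-0.883, 0.469, 0.023], [-0.251, -0.431, -0.867]]
wrist_force: [6.0, 0.8, -7.1]
gripper_width: 0.0534
```

```bash
python3 -c "
from h import *
np.set_printoptions(precision=4,suppress=True)
err(.0)
s=get_image('side')
a=cv2.resize(s['img'][160:290,190:330,::-1],None,fx=4,fy=4,interpolation=cv2.INTER_CUBIC)
cv2.imwrite('pics/k1.png',a)"
```

```text
t 13.0333 pos [ 0.4551 -0.1254  0.3077] shift tool [-0.0025  0.0004  0.0035] turn tool [-0.0009 -0.0048  0.    ] qpos [-27.6759  21.6046 116.0329  43.4273  21.4995  52.0038] w 0.053418214825396604 F [ 5.9615  0.8031 -7.0646]
x_t dial angle 120.73998512679023 grasp rel (ex,Y,n) -0.001218988720343742 -0.0031340581581087656 0.027488326367892214
```

View pics/k1.png

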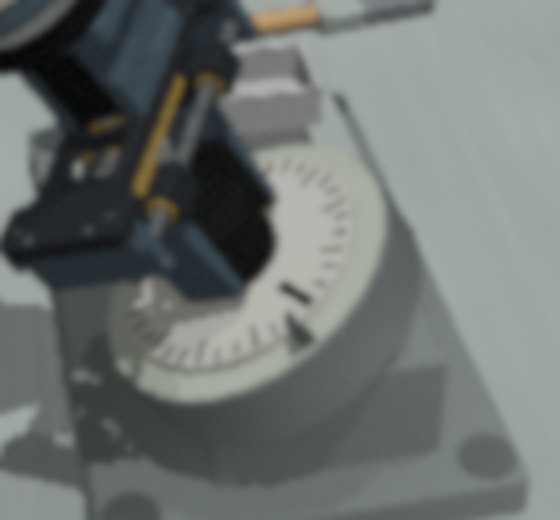

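The mark now runs from (282,284) to (308,302) and the pointer tip is at (289,314), so about 19° is left.

```bash
python3 -c "
from h import *
s=get_image('side')
f2=lambda u,v:(190+(u+.5)/4-.5,160+(v+.5)/4-.5)
for m in((282,284),(308,302)):print(onface(s,f2(*m),C,0))
for m in((289,314),(286,311)):print(onface(s,f2(*m),C,.005))
for th in(62,70,79,81):print(th,4*(proj(s,pt(C,.064,np.radians(th),0))-[190,160]),4*(proj(s,pt(C,.038,np.radians(th),0))-[190,160]),4*(proj(s,pt(C,.064,np.radians(th),.005))-[190,160]))
g=cv2.cvtColor(s['img'],cv2.COLOR_RGB2GRAY)
print(g[228:246,256:272])
"
```

```text
(np.float64(0.038020380963369245), np.float64(67.69669354540395))
(np.float64(0.062166592866442466), np.float64(67.08706147169035))
(np.float64(0.06479346627052883), np.float64(77.52624926352762))
(np.float64(0.06158962116638555), np.float64(77.78856253482323))
62 [315.90325017 293.80803438] [285.33667731 277.24528211] [311.30814571 288.02165272]
70 [303.97701078 306.44108932] [278.40186239 284.52683171] [299.32569338 300.68996173]
79 [289.02278955 319.39813175] [269.74547955 292.00151773] [284.30937041 313.69093789]
81 [285.51963868 322.05913164] [267.72115939 293.53926122] [280.79278458 316.3621684 ]
[[153 173 180 180 179 180 180 181 181 181 182 181 180 179 179 179]
 [170 179 180 177 171 168 172 177 180 182 181 179 174 169 169 174]
 [178 181 177 167 148 138 147 161 172 178 180 177 169 157 154 163]
 [181 180 174 155 121  96 102 125 147 165 175 177 174 167 160 161]
 [181 181 175 159 130  97  74  80 106 136 158 170 176 177 171 166]
 [181 182 179 173 159 135 106  81  76  93 121 146 166 173 172 166]
 [182 182 181 180 176 166 148 125 103  85  86 114 147 165 166 164]
 [182 182 182 182 180 177 171 162 146 124 105 117 145 160 162 164]
 [182 182 182 181 180 178 174 173 170 158 143 141 153 159 161 167]
 [182 181 182 181 178 170 163 167 174 172 163 157 158 160 165 169]
 [181 181 181 180 173 155 136 145 163 169 164 160 159 164 168 171]
 [181 178 177 177 167 138 110 117 142 155 158 159 164 168 171 172]
 [179 171 167 170 163 130  94  93 115 134 148 159 167 170 172 172]
 [175 163 155 162 160 135  96  80  88 106 131 154 166 172 171 170]
 [177 165 147 150 158 141 105  77  71  82 105 135 157 168 170 165]
 [178 169 151 145 149 137 108  80  68  69  80 108 139 160 163 154]
 [176 170 157 147 142 129 109  89  74  68  71  90 123 147 150 136]
 [168 162 153 149 145 131 113  98  85  75  79  97 119 134 131 119]]
```

Request:
carry_out(series=[0, 0, 0, 0, 0, 0.07, 0.045, 0, 0, 0, 0, 0, 0.07, 0.045, 0, 0, 0, 0, 0, 0.03, 0.045, 0, 0, 0, 0, 0, 0, 0.045, 0, 0, 0, 0, 0, 0, 0.045])

```text
clock: 13.55
tool_pos: [0.455, -0.1257, 0.3076]
orientation: [[-0.509, -0.702, 0.498], [-0.802, 0.598, 0.022], [-0.313, -0.388, -0.867]]
wrist_force: [2.4, -2.1, -8.9]
gripper_width: 0.0536
```

```bash
python3 -c "
from h import *
np.set_printoptions(precision=4,suppress=True)
err(.0)
s=get_image('side');d=get_image('top')
a=cv2.resize(s['img'][215:265,235:295,::-1],None,fx=9,fy=9,interpolation=cv2.INTER_CUBIC)
b=cv2.resize(d['img'][165:230,250:325,::-1],None,fx=4,fy=4,interpolation=cv2.INTER_CUBIC)
o=np.zeros((450,840,3),np.uint8);o[:,:540]=a;o[:260,540:]=b
cv2.imwrite('pics/k2.png',cv2.resize(o,(800,429)) if 0 else o[:, :800])"
```

```text
t 13.55 pos [ 0.455  -0.1257  0.3076] shift tool [-0.0028  0.0008  0.0035] turn tool [-0.0019 -0.0055 -0.    ] qpos [-27.712   21.6077 116.0427  43.3603  21.4704  60.7726] w 0.05363447502683794 F [ 2.4176 -2.1235 -8.9124]
x_t dial angle 129.48107492616646 grasp rel (ex,Y,n) -0.0015015675093753966 -0.003620074099759487 0.027515513684547643
```

View pics/k2.png

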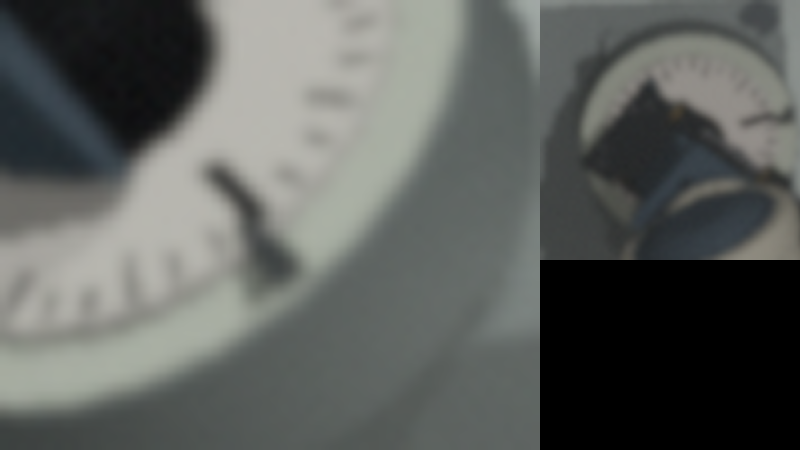

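In the side part the mark runs from (213,168) into the pointer at about (250,215). The top part also shows both, near (742–790,118), with little parallax, so I'll zoom in there.

```bash
python3 -c "
from h import *
s=get_image('side');d=get_image('top')
a=cv2.resize(s['img'][225:260,250:280,::-1],None,fx=13,fy=13,interpolation=cv2.INTER_CUBIC)
b=cv2.resize(d['img'][180:210,290:320,::-1],None,fx=13,fy=13,interpolation=cv2.INTER_CUBIC)
o=np.zeros((455,790,3),np.uint8);o[:,:390]=a;o[:390,400:]=b
cv2.imwrite('pics/k3.png',np.clip(o*1.3,0,255).astype(np.uint8))
for th in(70,75,80,85):print(th,[np.round(13*(proj(c,pt(C,r,np.radians(th),h))-o+.5)).astype(int).tolist() for c,o in((s,[250,225]),(d,[290,180])) for r,h in((.038,0),(.064,0),(.064,.005))])"
```

```text
70 [[131, 86], [214, 157], [199, 139], [120, 188], [220, 149], [223, 155]]
75 [[116, 100], [188, 181], [173, 163], [124, 200], [227, 169], [230, 176]]
80 [[100, 113], [160, 204], [145, 185], [127, 213], [232, 190], [235, 197]]
85 [[83, 125], [131, 225], [116, 206], [129, 226], [235, 212], [238, 219]]
```

View pics/k3.png

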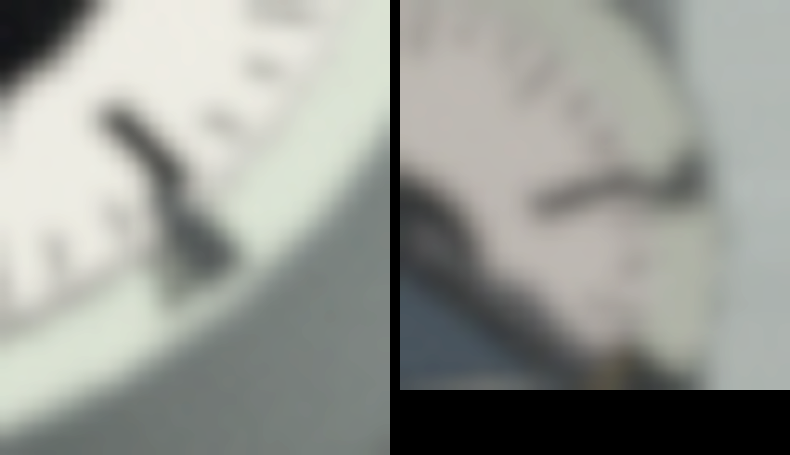

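The mark reads about 75.5° in the side view against a pointer of 77.5–79.5°. The top view shows them lined up to within 1.5°. I'll turn about 2° more, then release and back off along the axis.

Request:
carry_out(series=[0, 0, 0, 0, 0, 0.038, 0.045, 0, 0, 0, 0, 0, 0, 0.045, 0, 0, 0, 0, 0, 0, 0.045])

```text
clock: 14.0
tool_pos: [0.4549, -0.1258, 0.3076]
orientation: [[-0.535, -0.683, 0.498], [-0.779, 0.627, 0.022], [-0.327, -0.376, -0.867]]
wrist_force: [4.1, -0.5, -9.4]
gripper_width: 0.0533
```

```bash
python3 -c "
from h import *
np.set_printoptions(precision=4,suppress=True)
err(.0)"
```

```text
t 14.0 pos [ 0.4549 -0.1258  0.3076] shift tool [-0.0029  0.0009  0.0035] turn tool [-0.0022 -0.0057 -0.    ] qpos [-27.7157  21.6096 116.0525  43.3447  21.449   62.8943] w 0.053340034444247626 F [ 4.067  -0.4722 -9.4039]
x_t dial angle 131.5944214452327 grasp rel (ex,Y,n) -0.00161735370737944 -0.003723458129633774 0.027507762151869456
```

Request:
carry_out(series=[0, 0, 0, 0, 0, 0, 0.06, 0, 0, 0, 0, 0, 0, 0.072, 0, 0, 0, 0, 0, 0, 0.072, 0, 0, 0, 0, 0, 0, 0.072, 0, 0, -0.01, 0, 0, 0, 0.072, 0, 0, -0.02, 0, 0, 0, 0.072, 0, 0, -0.03, 0, 0, 0, 0.072, 0, 0, -0.03, 0, 0, 0, 0.072, 0, 0, -0.03, 0, 0, 0, 0.072, 0, 0, -0.03, 0, 0, 0, 0.072, 0, 0, 0, 0, 0, 0, 0.072])

```text
clock: 14.92
tool_pos: [0.3768, -0.1286, 0.443]
orientation: [[-0.532, -0.687, 0.495], [-0.783, 0.621, 0.02], [-0.321, -0.377, -0.869]]
wrist_force: [1.0, -0.7, 0.0]
gripper_width: 0.0722
```

```bash
python3 -c "
from h import *
np.set_printoptions(precision=4,suppress=True)
err(.0)
s=get_image('side');d=get_image('top')
a=cv2.resize(s['img'][155:270,195:295,::-1],None,fx=5,fy=5,interpolation=cv2.INTER_CUBIC)
b=cv2.resize(d['img'][180:210,290:320,::-1],None,fx=9,fy=9,interpolation=cv2.INTER_CUBIC)
e=cv2.resize(d['img'][140:280,180:380,::-1],(270,189),interpolation=cv2.INTER_CUBIC)
o=np.zeros((575,780,3),np.uint8);o[:,:500]=a;o[:270,510:]=b;o[300:489,510:]=e
cv2.imwrite('pics/f1.png',np.clip(o*1.3,0,255).astype(np.uint8))
for th in(74,76,78,80,82):print(th,[np.round(k*(proj(c,pt(C,r,np.radians(th),h))-o+.5)).astype(int).tolist() for c,o,k in((s,[195,155],5),(d,[290,180],9)) for r,h in((.038,0),(.064,0),(.064,.005))])"
```

```text
t 14.9167 pos [ 0.3768 -0.1286  0.443 ] shift tool [-0.0032 -0.      0.1598] turn tool [-0.0006 -0.0093 -0.    ] qpos [-34.5351   1.9921 113.0324  25.6154  43.4172  78.1713] w 0.07221163172083528 F [ 1.0467 -0.6957  0.0021]
x_t dial angle 131.21329389373525 grasp rel (ex,Y,n) -0.002163880171625332 -0.002455403039913913 0.18384541982874195
74 [[321, 387], [349, 418], [344, 411], [85, 137], [156, 114], [158, 119]]
76 [[318, 390], [345, 422], [339, 414], [86, 141], [158, 120], [160, 125]]
78 [[316, 392], [341, 425], [335, 418], [87, 144], [159, 126], [161, 130]]
80 [[313, 393], [337, 428], [331, 421], [88, 147], [161, 132], [163, 136]]
82 [[311, 395], [332, 432], [326, 425], [88, 151], [162, 138], [164, 142]]
```

View pics/f1.png

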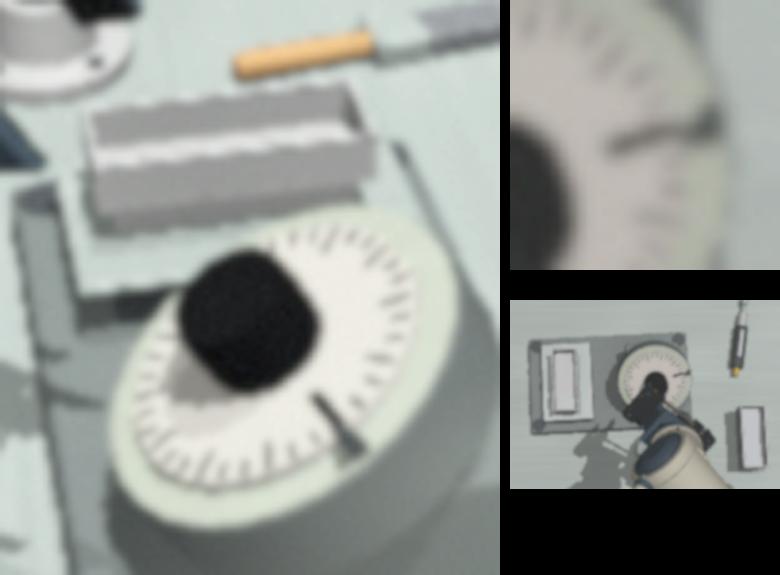

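The final picture shows the tray upright and centred, the zero mark from (317,396) running straight into the pointer at (340,425)–(355,455), and the pile in its place. I'll check the alignment with darkness profiles along the radius.

```bash
python3 -c "
from h import *
s=get_image('side');d=get_image('top')
th=np.radians(np.arange(60,100,.25))
for nm,c in(('side',s),('top',d)):
    g=cv2.cvtColor(c['img'],cv2.COLOR_RGB2GRAY).astype(np.float32)
    for r,h in((.040,0),(.044,0),(.048,0),(.052,0),(.056,0),(.060,0),(.064,.005),(.068,.005),(.072,.005),(.076,.005),(.08,.005)):
        P=np.array([proj(c,pt(C,r,t,h)) for t in th],np.float32)
        v=cv2.remap(g,P[:,:1],P[:,1:],cv2.INTER_LINEAR)[:,0]
        w=np.clip(np.median(v)-25-v,0,None); k=np.argmin(v); m=abs(th-th[k])<np.radians(9); w=w*m
        print(nm,r,'angle',round(float(np.degrees((w*th).sum()/max(w.sum(),1e-6))),1),'min',v.min())
"
```

```text
side 0.04 angle 80.1 min 118.819336
side 0.044 angle 79.6 min 90.46094
side 0.048 angle 79.3 min 81.305664
side 0.052 angle 79.1 min 81.375
side 0.056 angle 78.9 min 85.19141
side 0.06 angle 78.7 min 87.53125
side 0.064 angle 78.5 min 85.59375
side 0.068 angle 78.6 min 82.759766
side 0.072 angle 78.9 min 86.90625
side 0.076 angle 79.2 min 77.73828
side 0.08 angle 79.5 min 71.177734
top 0.04 angle 0.0 min 125.8125
top 0.044 angle 81.5 min 103.46875
top 0.048 angle 81.0 min 99.28906
top 0.052 angle 80.4 min 95.203125
top 0.056 angle 79.9 min 95.94141
top 0.06 angle 79.5 min 96.28418
top 0.064 angle 78.3 min 98.0
top 0.068 angle 79.9 min 95.94531
top 0.072 angle 80.3 min 84.703125
top 0.076 angle 79.4 min 77.90039
top 0.08 angle 78.6 min 87.49805
```

The mark and pointer agree to about 1° (roughly 1 mm) in both views, against a limit of 4.5 mm. I'm handing the job in.

```bash
python3 -c "
from h import *
o=manip.observe();print(o['clock'],o['wrist_force'],abs(o['qd']).max())
print(ticket.sign_off())"
```

```text
15.1167 [ 0.92295211 -0.97762819  1.00427669] 1.1945531221991035
the job is handed in; nothing more can be done
None
```

The job is done and handed in at about 15 s of the 53 s allowed; sign-off gives no verdict. I lifted the top tray off the pile (about 0.35 kg) and set it on the platform until the platform carried its weight. I then released it, turned the knob about 88° clockwise and backed off.

**Last checks:**
- **Tray:** it stands upright, lengthways along the platform. I let go of it within a few mm of the platform's centre, judged from the arm position and the pictures.
- **Zero mark:** it lines up with the pointer to about 1° (roughly 1 mm) in the side view and 1–2° in the top view. The limit is 4.5 mm, about 4°.
- **Other trays and bystanders:** the two remaining trays, the brush and the grinder look unmoved. The casting is only partly visible in the last pictures, and the arm never worked near it.
- **Arm:** it is clear of everything, with the wrist force within noise (about 1 N).

**What disagreed:** my first two-view fit put the mark at −17°, which meant about 96° of turn. The mark reached the pointer after about 88°, so I set the final angle by looking at the mark and pointer directly. While gripping the knob, the wrist force rose briefly to about 21 N, below the limits.

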